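# Make up two metronome repair kits, one movement from the clamp

## Robot

A 7-joint arm with a two-finger parallel gripper is mounted at the origin on the work surface. World frame = base frame: x ahead of the robot, y to its left, z up, the work surface at z = 0. Lengths are in m, angles in rad, forces in N, time in s.
With the tool pointing down it reaches from about 0.4 to 0.85 m from the base axis. Payload 10.4 kg.
Tool frame: the origin (TCP) lies midway between the tips of the shut fingers; the grasp point (between the pads) lies 19 mm behind it; z points along the fingers, y is the direction in which the jaws open and shut (so a half turn about z gives the same grasp; the last joint's range is limited). The gripper opens to 87 mm and grips with 3 to 60 N. Pads are 19 mm wide; open, the fingers measure 117 mm over their backs; the gripper's body (75 mm by 190 mm) begins 51 mm behind the grasp point.
Start: joints at [1.147, 0.332, -0.065, 1.46, 0.022, 1.35, -0.088], TCP at [0.244, -0.575, 0.223] pointing down, gripper open.
Joint ranges: [-2.6, 2.6], [-0.5, 2.12], [-1.47, 1.34], [0.16, 2.42], [-1.27, 4.41], [0.06, 2.06], [-2.6, 2.6]. Speed limits (rad/s): [2.22, 2.22, 2.79, 2.79, 3.14, 3.14, 3.14].

## Interface

Orientations are given as a 3x3 rotation matrix whose columns are the frame's x, y, z axes.
In Python, from plant import manip gives the robot as it stands.
- The arm moves only by the shell command python3 -m pendant 'ROWS' [FORCE]. ROWS is JSON, a list of rows, each a list of 3 entries, a list of its own where there are three numbers: the opening, from 0 (shut) to 1 (fully open), then the shift along the tool's x, y, z in cm, then the turn, a rotation vector about the tool's x, y, z in degrees. A call has 1 to 8 rows; each row shifts and turns the commanded pose from where the row before left it, along the tool's axes as they then stand; what a row does not reach is not made up. A row lasts 1/10 s, in which the tool goes at most 50 mm and 8.59 degrees, less where a joint would pass 70% of its speed; a pose out of reach is approached as far as the arm can. A call with a gripper value outside its range is refused whole. The fingers move at their own pace and stop on an object; FORCE is the grip in N (left out, the last holds). Time passes only in rows, so rows that do not move let the fingers close. It gives the time, the measured TCP pose, the force and the opening at its end, in the units of the state.
- manip.state(): the state, without advancing time (a new reading comes with each control period).
- manip.capture(name): name is "side" or "top"; returns a dict with "image" (420x560x3 uint8, red, green, blue), "fx", "fy", "cx", "cy" (pixels), "extrinsics" (4x4, takes a point from world to camera coordinates). Camera axes: x right, y down, z forward; pixel columns grow to the right and rows downward; lengths in m; the calibration is good to about 2 mm. A picture is of the moment at which its call begins. There is no depth.
- manip.sign_off(): hands the job in, once; it reports no verdict.
Trained networks look in a picture, given as the dict that the camera call returned (one of the last four; its "shot" number tells which), for a name from the list of things; names that differ only in an ending like _2 or _b are one class to them, and where a whole thing is asked for, a point or a joint stands for the part that bears it (a point fixed in the world has none). Each returns a list of dicts, best first, with "p" (0 to 1); they miss things now and then, are a little off and sometimes report something else, mostly with a low value. They report only what shows in the picture. A call takes as long as a camera call. They do not tell look-alikes from the thing itself.
- manip.masks_of(picture, label): "mask" (420x560 bool, what is visible of it) and "position" ([column, row] in pixels, amid what is visible of it).
The state is a dict: "time_s": time; "joints": joint angles; "joint_vel": joint speeds; "tau": joint torques, N m; "ee_pos": TCP position; "ee_rot": TCP orientation; "ft_force": force on the tool from outside, world axes, zero at the start; "torque": the same for the moment, N m; "gripper_width": finger opening in m.
Only numpy, scipy, OpenCV 4.12 (cv2) and the standard library are available. Lean on these libraries where they do the work, as an engineer would, in place of code of your own. Each camera call takes 0.05 s, during which the arm holds its last target. There are 200 camera calls.

## Task

Make up the two white kit trays: the oak base block in the big bay and the wedge-shaped aluminium weight in the small bay of the long tray; the brass movement in the big bay and the round knurled weight in the small bay of the square tray, everything standing flat on the tray floor. The movement is still clamped on the black test fixture: throw the red clamp handle back over centre before you lift it out, and leave the clamp open. Take care not to knock the enamel tin of pallet arms.

Things in the scene. Friction and masses are not known exactly. Their poses are not given: they have to be found in the camera images.
- movement: Brass metronome movement, 220 g: foot plate 84 (x) x 44 (y) x 3 mm, on it two brass plates 54 mm long in x, outer faces at y = +-16.2 mm, tops 52 mm up, wheels between; ears stick out 15 mm at both x ends. Pinch it across the plates (32.5 mm). Origin: centre of the underside. It starts in the fixture's nest (6 mm rails, 2 mm play), axes as the fixture's, the clamp pressing on its -x ear.
- oak_base: Oak base block 90 (x) x 60 (y) x 26 mm high, top edge stepped in 3 mm over the top 3 mm, dark rectangle on top, 100 g, lying on the thin dark mat (top at z = 0). Origin: centre of the underside; x along its length.
- round_weight: Aluminium weight, an upright drum 34 mm in diameter, 26 mm high, knurled round its edge, 62 g, standing on the dark mat. Origin: centre of the underside.
- wedge_weight: Aluminium weight lying flat on the dark mat, a trapezoid from above: 34 mm long in x, 38 mm wide (y) at its -x end narrowing to 22 mm at its +x end, 25 mm high, slanted sides knurled, dark groove along the top, 60 g. Pinch it along x across its parallel ends (34 mm). Origin: centre of the underside, midway between the ends.
- long_tray: Fixed white tray 176 (x) x 88 (y) mm, 3 mm floor, walls and divider 3 mm thick and only 10 mm high. Origin: centre of the underside. Big bay: inside 114 (x) x 82 (y) mm, centred at x = -28 mm, y = 0. Small bay: inside 53 (x) x 82 (y) mm, centred at x = +59 mm, y = 0.
- square_tray: Fixed white tray 114 (x) x 132 (y) mm, 3 mm floor, walls and divider 3 mm thick and only 10 mm high. Origin: centre of the underside. Big bay: inside 108 (x) x 72 (y) mm, centred at x = 0, y = -27 mm. Small bay: inside 108 (x) x 51 (y) mm, centred at x = 0, y = +37 mm.
- fixture: Black test fixture fixed to the cart, 180 (x) x 96 (y) x 28 mm high. Origin: centre of the underside. Movement's place: (36, 0, 28) mm. Clamp handle pivot (axis along y) at (-63, 0, 37) mm; clamp arm pivot at (-45, 0, 55) mm, arm 45 mm long towards +x. Thrown open, the arm stands up to z = 107 mm and the handle lies back past the -x end. Small bayonet socket near the (+x, +y) corner.
- clamp_handle (a joint): Angle of the clamp handle: 0 = clamped (handle upright at its stop), growing to 1.42 rad as it swings about its pivot towards the fixture's -x (fully open). Over centre at 0: the first 0.17 rad go against the clamp's spring (a few newtons at the grip), then it moves freely with slight friction and lifts the arm. More than 0.9 counts as open.
- clamp_grip (a point): Centre of the red handle grip, a round bar 14 mm in diameter whose axis points away from the handle pivot; this point is 75 mm from the pivot and the grip runs from 45 to 100 mm from it. Pinch it across the fixture's y.
- tin: Chipped white enamel tin, 84 mm in diameter, 41 mm high, holding small pallet arms, standing free on the cart (a bystander). Origin: centre of the underside.
There are look-alikes about, which are no part of the job. Leave any blue or green look-alike of the round_weight alone.

How it is judged:
On the way:
1. the clamp is thrown open with the movement still in its nest (value of joint clamp_handle above 0.9 rad and x of movement in the frame of fixture between 0.028 and 0.044 m and z of movement in the frame of fixture below 0.035 m), for 0.1 s.
At the end, for the whole second after the job is handed in: Oak block and wedge weight in the long tray's big and small bay, movement and round weight in the square tray's big and small bay: each wholly in its bay, flat on the floor (within 3 mm, tilt under 0.06 rad), released and at rest; clamp handle open (over 0.9 rad) (x of oak_base in the frame of long_tray between -0.0428 and -0.0128 m and y of oak_base in the frame of long_tray between -0.015 and 0.015 m and z of oak_base in the frame of long_tray between 0 and 0.006 m and angle between each of oak_base, wedge_weight, movement, round_weight's own z axis and vertical below 0.06 rad and linear speed of each of oak_base, wedge_weight, movement, round_weight below 0.02 m/s and x of wedge_weight in the frame of long_tray between 0.0448 and 0.0728 m and y of wedge_weight in the frame of long_tray between -0.027 and 0.027 m and z of wedge_weight in the frame of long_tray between 0 and 0.006 m and x of movement in the frame of square_tray between -0.015 and 0.015 m and y of movement in the frame of square_tray between -0.0432 and -0.0112 m and z of movement in the frame of square_tray between 0 and 0.006 m and x of round_weight in the frame of square_tray between -0.039 and 0.039 m and y of round_weight in the frame of square_tray between 0.0252 and 0.0492 m and z of round_weight in the frame of square_tray between 0 and 0.006 m and value of joint clamp_handle above 0.9 rad); the robot touches nothing.
It fails at once if the tin of pallet arms is knocked: shifted by more than 20 mm or tipped (distance of tin from where it was at the start of the episode above 0.02 m or angle between tin's own z axis and vertical above 0.3 rad).
It also fails if it takes over 128 s, if anything falls off the work surface, if the arm or the gripper's body presses on something with over 40 N, if the wrist force passes 120 N, or if a joint passes its speed limit or range.

## Working session

There is one attempt and no reset: what is moved stays moved. The work goes in short steps, Python scripts to look and compute and a shell command to move; the robot and the scene stay as the last step left them, time stands still between calls to the robot, and variables do not carry over. Pictures are saved under pics/ and viewed, about 12 in all and at most 16, crops included, and the job is handed in when it is done.

```bash
mkdir -p pics; ls; cat > h.py <<'E'
import numpy as np, cv2
from plant import manip
def cap(n,fn=None):
    c=manip.capture(n)
    if fn: cv2.imwrite('pics/'+fn,cv2.cvtColor(c['image'],cv2.COLOR_RGB2BGR))
    return c
def unproj(c,uv,z):
    E=c['extrinsics'];R=E[:3,:3];t=E[:3,3]
    d=R.T@np.array([(uv[0]-c['cx'])/c['fx'],(uv[1]-c['cy'])/c['fy'],1]);o=-R.T@t
    return o+d*(z-o[2])/d[2]
def proj(c,p):
    q=c['extrinsics'][:3,:3]@np.asarray(p)+c['extrinsics'][:3,3]
    return np.array([c['fx']*q[0]/q[2]+c['cx'],c['fy']*q[1]/q[2]+c['cy']])
E
python3 - <<'E'
from h import *
s=manip.state();print({k:np.round(v,3).tolist() for k,v in s.items()})
for n in('top','side'):
    c=cap(n,n+'0.png');print(n,c['fx'],np.round(c['extrinsics'],3).tolist())
    for l in 'movement oak_base round_weight wedge_weight long_tray square_tray fixture clamp_grip tin'.split():
        for m in manip.masks_of(c,l):
            r=cv2.minAreaRect(np.argwhere(m['mask'])[:,::-1].astype(np.float32))
            print(l,round(m['p'],2),np.round(m['position']),m['mask'].sum(),[np.round(x,1) for x in r])
E
```

```text
pics
{'time_s': 0.0, 'joints': [1.147, 0.333, -0.065, 1.461, 0.022, 1.35, -0.088], 'joint_vel': [-0.0, -0.0, 0.002, -0.002, 0.0, 0.001, 0.001], 'tau': [-0.001, -62.325, 0.024, -38.989, -0.061, 0.04, 0.0], 'ee_pos': [0.244, -0.575, 0.222], 'ee_rot': [[0.921, 0.39, -0.001], [0.39, -0.921, 0.001], [-0.0, -0.001, -1.0]], 'ft_force': [-0.26, -0.256, 0.144], 'torque': [-0.027, -0.025, 0.028], 'gripper_width': 0.087}
top 409.41546855804665 [[-0.014, -1.0, 0.008, 0.009], [-0.998, 0.014, -0.059, 0.567], [0.059, -0.009, -0.998, 1.081], [0.0, 0.0, 0.0, 1.0]]
movement 0.7 [253. 188.] 513 [array([254.5, 188.5]), array([17., 31.]), np.float64(90.0)]
oak_base 0.94 [278. 265.] 780 [array([278.5, 262.9]), array([33.9, 23.1]), np.float64(5.2)]
round_weight 0.42 [236. 257.] 131 [array([237., 257.]), array([12., 12.]), np.float64(90.0)]
round_weight 0.22 [404. 234.] 2048 [array([399.9, 236. ]), array([44.5, 48.8]), np.float64(73.6)]
wedge_weight 0.48 [331. 259.] 146 [array([331. , 259.5]), array([13., 12.]), np.float64(90.0)]
long_tray 0.71 [164. 251.] 2212 [array([164.6, 252.5]), array([34.4, 65.9]), n
[... 852 characters left out ...]
, 321.]), array([22., 18.]), np.float64(90.0)]
round_weight 0.63 [295. 283.] 317 [array([294.5, 283.5]), array([21., 17.]), np.float64(90.0)]
wedge_weight 0.54 [366. 201.] 268 [array([364., 201.]), array([18., 16.]), np.float64(90.0)]
long_tray 0.85 [305. 379.] 5641 [array([303.3, 380.1]), array([111.6,  54.6]), np.float64(22.4)]
square_tray 0.77 [352. 151.] 1587 [array([353.5, 150. ]), array([49., 34.]), np.float64(0.0)]
square_tray 0.73 [254. 239.] 908 [array([253.3, 237.4]), array([26.8, 42.5]), np.float64(26.6)]
fixture 0.9 [267. 226.] 2628 [array([265.4, 225.2]), array([ 47.4, 103.8]), np.float64(26.6)]
tin 0.66 [175. 307.] 1991 [array([176., 307.]), array([50., 48.]), np.float64(90.0)]
```

```bash
python3 - <<'E'
import cv2
a=cv2.imread('pics/top0.png')[120:300,130:450];cv2.imwrite('pics/topc.png',cv2.resize(a,(800,450),interpolation=cv2.INTER_CUBIC))
a=cv2.imread('pics/side0.png')[110:430,120:440];cv2.imwrite('pics/sidec.png',cv2.resize(a,(600,600),interpolation=cv2.INTER_CUBIC))
E
```

```text
(no output)
```

View pics/topc.png

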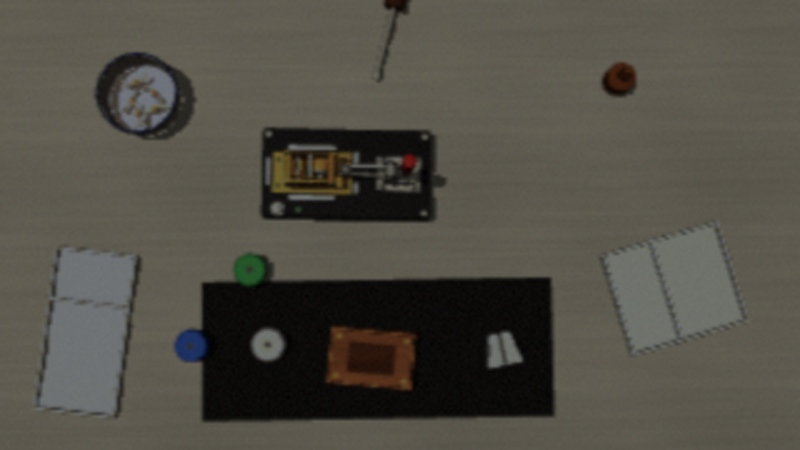

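View pics/sidec.png

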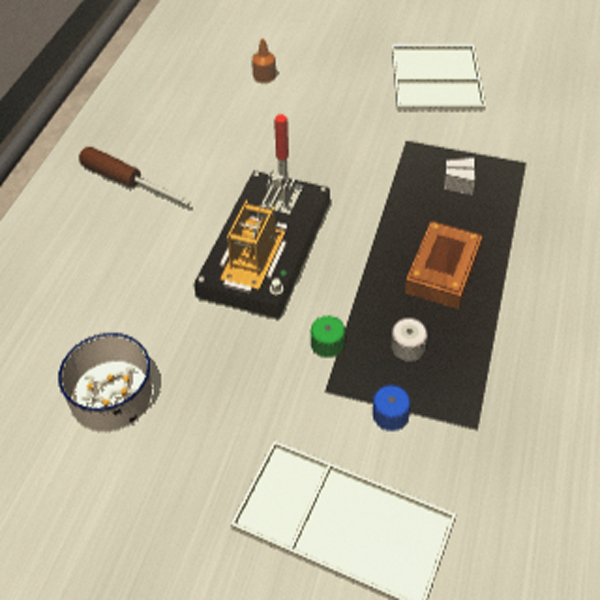

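Top crop: round candidates are silver at crop (268,345) = full (237,258), blue (191,345) and green (250,269). The bare aluminium silver one fits; the other two are coloured look-alikes. The fixture's clamp end points right (−y world), and the small bays are at the top of the long tray and the left of the square tray. Next I fit poses and enlarge the weights.

```bash
cat >> h.py <<'E'
from scipy.optimize import minimize
def box(x0,x1,y0,y1,z0,z1): return [(x,y,z) for x in(x0,x1) for y in(y0,y1) for z in(z0,z1)]
t=np.linspace(0,2*np.pi,24,endpoint=False)
def cyl(r,h): return [(r*np.cos(a),r*np.sin(a),z) for a in t for z in(0,h)]
M=dict(oak_base=box(-45,45,-30,30,0,26),long_tray=box(-88,88,-44,44,0,10),square_tray=box(-57,57,-66,66,0,10),
 fixture=box(-90,90,-48,48,0,28),tin=cyl(42,41),round_weight=cyl(17,26),
 wedge_weight=[(x,y,z) for z in(0,25) for x,w in((-17,19),(17,11)) for y in(-w,w)],
 movement=box(-42,42,-22,22,0,3)+box(-27,27,-16.2,16.2,0,52))
def pose(P,q): 
    c,s=np.cos(q[2]),np.sin(q[2]);P=np.asarray(P)/1000
    return np.c_[P[:,0]*c-P[:,1]*s+q[0],P[:,0]*s+P[:,1]*c+q[1],P[:,2]]
def fit(obs,P,q0,z=0):
    """obs: list of (cam,mask); returns best pose and mean IoU (4x supersampled hull silhouette)"""
    def f(d):
        q=np.array(q0)+np.array(d)*[.01,.01,.1];W=pose(P,q);W[:,2]+=z;l=0
        for c,m in obs:
            h=cv2.convexHull(np.float32([proj(c,w) for w in W]))
            r=np.zeros((1680,2240),np.uint8);cv2.fillConvexPoly(r,np.int32(np.round(h*4+1.5)),1)
            r=cv2.resize(r.astype(np.float32),(560,420),interpolation=cv2.INTER_AREA)
            l+=np.minimum(r,m).sum()/np.maximum(r,m).sum()
        return -l/len(obs)
    b=minimize(f,[0,0,0],method='Nelder-Mead',options=dict(initial_simplex=[[0,0,0],[1,0,0],[0,1,0],[0,0,1]],maxiter=90))
    return np.array(q0)+b.x*[.01,.01,.1],-b.fun
E
cat > scan.py <<'E'
from h import *
import sys
T,S=cap('top'),cap('side')
init=dict(oak_base=(278,263,-1.6),round_weight=(237,257,0),long_tray=(164.6,252,-.12),square_tray=(400,235,.28),fixture=(269,190,1.57),tin=(185,156,0))
for l,(u,v,a) in init.items():
    q0=[*unproj(T,(u,v),.02)[:2],a]
    obs=[]
    for c in(T,S):
        e=proj(c,[q0[0],q0[1],.015])
        k=[m for m in manip.masks_of(c,l) if np.hypot(*(m['position']-e))<14]
        if k: obs.append((c,k[0]['mask'].astype(np.float32)))
    for o in ([obs] if len(obs)<2 else [obs,obs[:1],obs[1:]]):
        if o: q,i=fit(o,M[l],q0);print(l,len(o),np.round(q,4),round(np.degrees(q[2]),1),round(i,2))
E
python3 scan.py; python3 - <<'E'
import cv2,numpy as np
a=cv2.imread('pics/top0.png')[235:285,205:265];b=cv2.imread('pics/top0.png')[235:285,305:365]
d=cv2.imread('pics/side0.png')[180:230,335:395];e=cv2.imread('pics/side0.png')[265:315,310:370]
r=lambda i:cv2.resize(i,(360,300),interpolation=cv2.INTER_CUBIC)
cv2.imwrite('pics/w.png',np.clip(np.vstack([np.hstack([r(a),r(b)])*1.6,np.hstack([r(e),r(d)])]),0,255).astype(np.uint8))
E
```

```text
oak_base 2 [ 0.438   0.005  -1.6796] -96.2 0.92
oak_base 1 [ 0.4379  0.0043 -1.6767] -96.1 0.96
oak_base 1 [ 0.4387  0.0087 -1.6445] -94.2 0.91
round_weight 2 [0.4551 0.1154 0.0373] 2.1 0.91
round_weight 1 [0.455  0.1144 0.02  ] 1.1 0.93
round_weight 1 [0.4553 0.117  0.0567] 3.2 0.93
long_tray 2 [ 0.4705  0.3125 -0.1315] -7.5 0.95
long_tray 1 [ 0.4697  0.3103 -0.1328] -7.6 0.96
long_tray 1 [ 0.4708  0.3139 -0.129 ] -7.4 0.98
square_tray 2 [ 0.5083 -0.3216  0.2577] 14.8 0.95
square_tray 1 [ 0.5068 -0.3228  0.2744] 15.7 0.96
square_tray 1 [ 0.5095 -0.3203  0.2735] 15.7 0.97
fixture 2 [0.6351 0.0273 1.5452] 88.5 0.69
fixture 1 [0.6359 0.0285 1.5514] 88.9 0.76
fixture 1 [0.6359 0.0281 1.5521] 88.9 0.62
tin 2 [0.7231 0.2507 0.1616] 9.3 0.96
tin 1 [0.7229 0.2505 0.0726] 4.2 0.96
tin 1 [0.7233 0.2514 0.0955] 5.5 0.97
```

View pics/w.png

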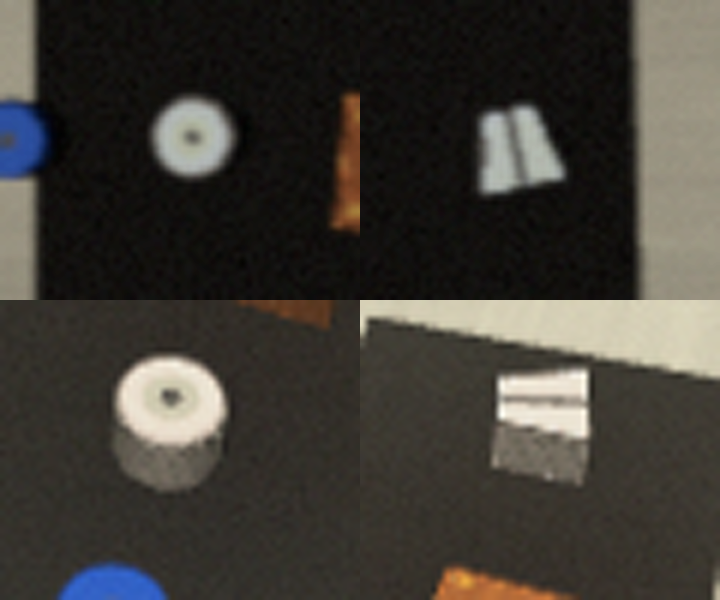

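The silver drum (bare, knurled) is confirmed as the round weight. The wedge's narrow end points up in the image (+x world), yaw about +8°. Now I fit the wedge, the movement and the grip.

```bash
cat > go.py <<'E'
# usage: go.py x y z yawdeg(of jaw axis, world) : turn about tool z, then shift (cm) in turned tool axes; z is of the TCP
from h import *
import sys
x,y,z,a=map(float,sys.argv[1:5]);s=manip.state();R=np.array(s['ee_rot']);p=np.array(s['ee_pos'])
cur=np.degrees(np.arctan2(R[1,1],R[0,1]));d=(a-cur+90)%180-90
w=np.radians(a if abs((a-cur+180)%360-180)<=90 else a+180)
Y=np.array([np.cos(w),np.sin(w),0]);Z=np.array([0,0,-1.]);X=np.cross(Y,Z);e=np.array([x,y,z])-p
print('turn z',round(-d,1),'shift cm',np.round([e@X*100,e@Y*100,e@Z*100],2),'tilt',np.round(R[:,2],3),'j7',round(s['joints'][6],2),'F',np.round(s['ft_force'],1),'t',s['time_s'])
E
python3 - <<'E'
from h import *
T,S=cap('top'),cap('side')
def obs(l,e):
    o=[]
    for c in(T,S):
        k=[m for m in manip.masks_of(c,l) if np.hypot(*(m['position']-proj(c,e)))<14]
        if k:o.append((c,k[0]['mask'].astype(np.float32)))
    return o
q0=[*unproj(T,(331,259.5),.025)[:2],.14]
o=obs('wedge_weight',[*q0[:2],.02])
for k in(o,o[:1],o[1:]):
    if k: print('wedge',len(k),fit(k,M['wedge_weight'],q0))
q0=[.6366,.0643,1.551];o=obs('movement',[*q0[:2],.05])
for k in(o,o[:1],o[1:]):
    if k: print('mov',len(k),fit(k,M['movement'],q0,.028))
for c in(T,S):
    print('grip',[(m['p'],np.round(m['position'],1),proj(c,[.6347,-.0347,.112])) for m in manip.masks_of(c,'clamp_grip')])
E
python3 go.py .6347 -.0347 .18 -1.1
```

```text
wedge 2 (array([ 0.44653707, -0.13357982,  0.19025607]), np.float64(0.8199330568313599))
wedge 1 (array([ 0.4454309 , -0.13499863,  0.18518641]), np.float64(0.8816849589347839))
wedge 1 (array([ 0.44713781, -0.13004854,  0.11796639]), np.float64(0.8686375021934509))
mov 2 (array([0.63551536, 0.06619145, 1.5354496 ]), np.float64(0.8592196702957153))
mov 1 (array([0.6350631 , 0.06505139, 1.51952668]), np.float64(0.8816729187965393))
mov 1 (array([0.63634532, 0.06949208, 1.57998763]), np.float64(0.8652405738830566))
grip []
grip [(0.63, array([271.2, 186.4]), array([269.88664982, 178.63009086]))]
turn z -65.9 shift cm [54.81 38.03  4.26] tilt [ 0. -0. -1.] j7 -0.09 F [0.4 0.4 0.7] t 2.1
```

```bash
python3 -m pendant '[[0.5,[0,0,0],[0,0,-8.2]],[0.5,[0,0,0],[0,0,-8.2]],[0.5,[0,0,0],[0,0,-8.2]],[0.5,[0,0,0],[0,0,-8.2]],[0.5,[0,0,0],[0,0,-8.2]],[0.5,[0,0,0],[0,0,-8.2]],[0.5,[0,0,0],[0,0,-8.2]],[0.5,[0,0,0],[0,0,-8.2]]]' >/dev/null
python3 -m pendant '[[0.5,[3.9,2.7,0],[0,0,0]],[0.5,[3.9,2.7,0],[0,0,0]],[0.5,[3.9,2.7,0],[0,0,0]],[0.5,[3.9,2.7,0],[0,0,0]],[0.5,[3.9,2.7,0],[0,0,0]],[0.5,[3.9,2.7,0],[0,0,0]],[0.5,[3.9,2.7,0],[0,0,0]],[0.5,[3.9,2.7,0],[0,0,0]]]' 
python3 go.py .6347 -.0347 .18 -1.1
```

```text
time_s: 3.7
ee_pos: [0.4685, -0.2674, 0.2229]
ee_rot: [[0.025, 1.0, 0.0], [1.0, -0.025, -0.001], [-0.001, 0.001, -1.0]]
ft_force: [-0.1, -1.1, -0.8]
gripper_width: 0.0432
turn z -0.4 shift cm [23.58 16.17  4.29] tilt [ 0.    -0.001 -1.   ] j7 0.34 F [-0.1 -1.1 -0.8] t 3.7
```

```bash
python3 -m pendant '[[0.5,[3.9,2.7,0.3],[0,0,0]],[0.5,[3.9,2.7,0.3],[0,0,0]],[0.5,[3.9,2.7,0.3],[0,0,0]],[0.5,[3.9,2.7,0.3],[0,0,0]],[0.5,[3.9,2.7,0.3],[0,0,0]],[0.5,[3.4,2.4,0.3],[0,0,0]],[0.5,[0,0,0],[0,0,0]],[0.5,[0,0,0],[0,0,0]]]' 
python3 go.py .6347 -.0347 .18 -1.1
python3 - <<'E'
from h import *
S=cap('side','s1.png');T=cap('top','t1.png')
a=cv2.imread('pics/s1.png')[110:270,200:360];b=cv2.imread('pics/t1.png')[120:280,190:350]
cv2.imwrite('pics/v1.png',np.hstack([cv2.resize(i,(400,400),interpolation=cv2.INTER_CUBIC) for i in(a,np.clip(b*1.6,0,255).astype(np.uint8))]))
E
```

```text
time_s: 4.5
ee_pos: [0.6325, -0.0428, 0.2041]
ee_rot: [[0.023, 1.0, -0.001], [1.0, -0.023, 0.0], [0.0, -0.001, -1.0]]
ft_force: [-0.2, -1.2, -0.9]
gripper_width: 0.0437
turn z -0.2 shift cm [0.82 0.21 2.41] tilt [-0.001  0.    -1.   ] j7 -0.19 F [-0.2 -1.2 -0.9] t 4.5
```

View pics/v1.png

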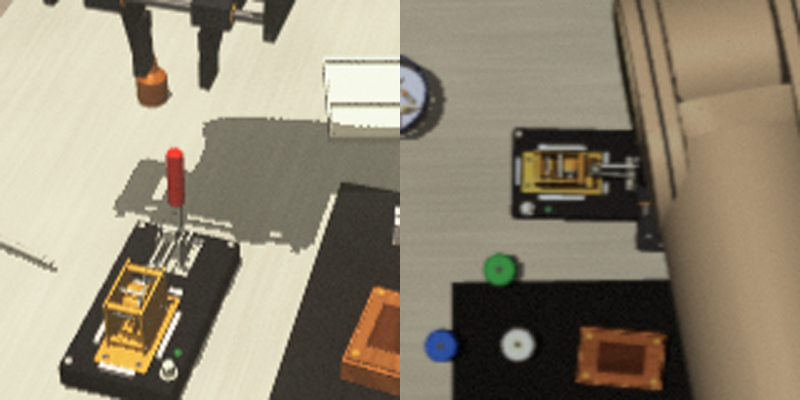

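The side view shows the red grip at crop (175,148) to (177,205) = full (270,169) to (271,192), below and slightly left of the fingers' midpoint. Next I check the predicted grip position.

```bash
python3 - <<'E'
from h import *
S=cap('side');T=cap('top')
for z in(.082,.137): print(z,proj(S,[.6347,-.0347,z]),proj(T,[.6347,-.0347,z]))
print(unproj(S,(270.4,169.5),.139),unproj(S,(270.8,192),.082),unproj(T,(293,184),.137))
E
```

```text
0.082 [270.34167236 189.63946193] [292.9835073  186.07730631]
0.137 [269.49315521 169.10940169] [293.9516651  183.14670918]
[ 0.63176454 -0.03167925  0.139     ] [ 0.63154592 -0.02790601  0.082     ] [ 0.63267235 -0.03238523  0.137     ]
```

```bash
python3 -m pendant '[[0.5,[0.9,0.1,1.1],[0,0,0]],[0.5,[0,0,2.5],[0,0,0]],[0.5,[0,0,2.5],[0,0,0]],[0.5,[0,0,2.5],[0,0,0]],[0.5,[0,0,2.4],[0,0,0]],[0.0,[0,0,0],[0,0,0]],[0.0,[0,0,0],[0,0,0]],[0.0,[0,0,0],[0,0,0]]]' 30; python3 -m pendant '[[0.0,[0,0,0],[0,0,0]],[0.0,[0,0,0],[0,0,0]]]'
```

```text
time_s: 5.5
ee_pos: [0.6343, -0.0349, 0.0961]
ee_rot: [[0.025, 1.0, 0.002], [1.0, -0.025, -0.0], [-0.0, 0.002, -1.0]]
ft_force: [-0.0, 0.9, -0.2]
gripper_width: 0.027
time_s: 5.7
ee_pos: [0.6329, -0.035, 0.0957]
ee_rot: [[0.025, 1.0, -0.001], [1.0, -0.025, -0.0], [-0.001, -0.001, -1.0]]
ft_force: [-4.0, -0.8, 7.9]
gripper_width: 0.0134
```

```bash
python3 -m pendant '[[0.0,[-0.6,0,0.02],[0,0,0]],[0.0,[-0.57,0,0.07],[0,0,0]],[0.0,[-0.57,0,0.11],[0,0,0]],[0.0,[-0.57,0,0.15],[0,0,0]],[0.0,[-0.54,0,0.21],[0,0,0]],[0.0,[-0.54,0,0.22],[0,0,0]],[0.0,[-0.51,0,0.28],[0,0,0]],[0.0,[-0.5,0,0.3],[0,0,0]]]'
```

```text
time_s: 6.5
ee_pos: [0.6317, -0.0807, 0.0824]
ee_rot: [[0.026, 1.0, -0.001], [1.0, -0.026, -0.002], [-0.002, -0.001, -1.0]]
ft_force: [-10.6, -4.2, 10.8]
gripper_width: 0.0119
```

```bash
python3 -m pendant '[[0.0,[-0.46,0,0.36],[0,0,0]],[0.0,[-0.46,0,0.37],[0,0,0]],[0.0,[-0.4,0,0.43],[0,0,0]],[0.0,[-0.39,0,0.43],[0,0,0]],[0.0,[-0.33,0,0.48],[0,0,0]],[0.0,[-0.33,0,0.49],[0,0,0]],[0.0,[-0.25,0,0.52],[0,0,0]],[0.0,[-0.25,0,0.53],[0,0,0]]]';python3 -m pendant '[[0.0,[-0.15,0,0.4],[0,0,0]],[0.0,[-0.1,0,0.34],[0,0,0]],[0.0,[0,0,0],[0,0,0]],[0.4,[0,0,0],[0,0,0]],[0.4,[0,0,0],[0,0,0]],[0.4,[0,0,0],[0,0,0]],[0.4,[0,0,0],[0,0,0]]]'
```

```text
time_s: 7.3
ee_pos: [0.6307, -0.1139, 0.046]
ee_rot: [[0.03, 1.0, -0.001], [1.0, -0.03, -0.007], [-0.007, -0.001, -1.0]]
ft_force: [-9.9, -13.5, 9.6]
gripper_width: 0.012
time_s: 8.0
ee_pos: [0.632, -0.1096, 0.0377]
ee_rot: [[0.024, 1.0, 0.001], [1.0, -0.024, 0.0], [0.0, 0.001, -1.0]]
ft_force: [1.0, 0.1, 0.7]
gripper_width: 0.0323
```

```bash
python3 -m pendant '[[0.5,[0,0,-3],[0,0,0]],[0.6,[0,0,-3],[0,0,0]],[0.65,[0,0,-3],[0,0,0]],[0.65,[0,0,-3],[0,0,0]],[0.65,[2.5,0,-3],[0,0,0]],[0.65,[4,0,0],[0,0,0]],[0.65,[4,0,0],[0,0,0]],[0.65,[4,0,0],[0,0,0]]]';python3 -m pendant '[[0.65,[3,0,0],[0,0,0]],[0.65,[0,0,0],[0,0,0]]]'; python3 go.py .6358 .0655 .044 -1.1
python3 - <<'E'
from h import *
S=cap('side','s2.png')
a=cv2.imread('pics/s2.png')[110:290,190:390]
cv2.imwrite('pics/v2.png',cv2.resize(a,(660,594),interpolation=cv2.INTER_CUBIC))
E
```

```text
time_s: 8.8
ee_pos: [0.6353, 0.0366, 0.1879]
ee_rot: [[0.025, 1.0, 0.001], [1.0, -0.025, 0.0], [0.0, 0.001, -1.0]]
ft_force: [0.7, 0.3, -0.3]
gripper_width: 0.0567
time_s: 9.0
ee_pos: [0.6352, 0.0716, 0.1878]
ee_rot: [[0.017, 1.0, 0.0], [1.0, -0.017, 0.003], [0.003, 0.0, -1.0]]
ft_force: [0.3, -0.7, 0.4]
gripper_width: 0.0564
turn z 0.1 shift cm [-0.61  0.07 14.38] tilt [ 0.     0.003 -1.   ] j7 -0.38 F [ 0.3 -0.7  0.4] t 9.0
```

View pics/v2.png

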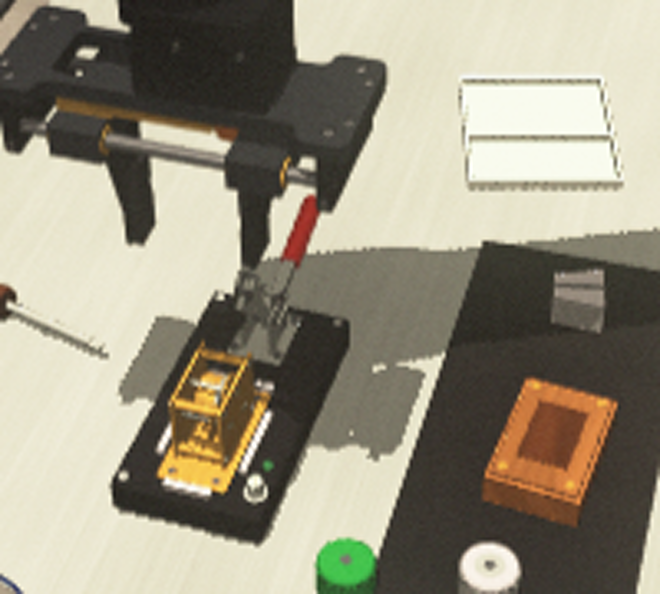

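```bash
python3 - <<'E'
from h import *
S=cap('side')
for a in(.9,1.1,1.2,1.3,1.42):
    print(a,*[np.round(proj(S,[.633,-.0355-r*np.sin(a),.037+r*np.cos(a)])) for r in(.045,.1)])
E
python3 go.py .6358 .0655 .044 -1.1
```

```text
0.9 [276. 185.] [282. 161.]
1.1 [277. 186.] [283. 164.]
1.2 [277. 187.] [284. 166.]
1.3 [278. 188.] [284. 168.]
1.42 [278. 190.] [285. 172.]
turn z -0.2 shift cm [-3.000e-02 -1.000e-02  1.434e+01] tilt [ 0.  0. -1.] j7 -0.38 F [ 0.5 -1.3  0.5] t 9.1
```

Handle at about 1.35 rad, so it is open. Now I descend on the movement.

```bash
python3 -m pendant '[[0.65,[0,0,3],[0,0,0]],[0.65,[0,0,3],[0,0,0]],[0.65,[0,0,2.5],[0,0,0]],[0.65,[0,0,2.5],[0,0,0]],[0.65,[0,0,2],[0,0,0]],[0.65,[0,0,1.3],[0,0,0]],[0.65,[0,0,0],[0,0,0]],[0.65,[0,0,0],[0,0,0]]]' 25;python3 -m pendant '[[0.3,[0,0,0],[0,0,0]],[0.3,[0,0,0],[0,0,0]],[0.3,[0,0,0],[0,0,0]],[0.3,[0,0,0],[0,0,0]],[0.3,[0,0,0],[0,0,0]]]' 25;
```

```text
time_s: 9.9
ee_pos: [0.6365, 0.0642, 0.0451]
ee_rot: [[0.026, 1.0, 0.001], [1.0, -0.026, -0.0], [-0.0, 0.001, -1.0]]
ft_force: [1.0, 0.3, 0.0]
gripper_width: 0.0564
time_s: 10.4
ee_pos: [0.6362, 0.0647, 0.0448]
ee_rot: [[0.025, 1.0, 0.0], [1.0, -0.025, -0.0], [-0.0, 0.0, -1.0]]
ft_force: [-0.3, -0.8, 2.0]
gripper_width: 0.0325
```

```bash
python3 -m pendant '[[0.3,[0,0,-1.5],[0,0,0]],[0.3,[0,0,-2.5],[0,0,0]],[0.3,[0,0,-3],[0,0,0]],[0.3,[0,0,-3],[0,0,0]],[0.3,[0,0,-3],[0,0,0]],[0.3,[0,0,-1],[0,0,0]]]' >/dev/null; python3 -m pendant '[[0.3,[0,0,0],[0,0,8]],[0.3,[0,0,0],[0,0,8]],[0.3,[0,0,0],[0,0,8]],[0.3,[0,0,0],[0,0,8]],[0.3,[0,0,0],[0,0,8]],[0.3,[0,0,0],[0,0,8]],[0.3,[0,0,0],[0,0,8]],[0.3,[0,0,0],[0,0,8]]]' >/dev/null;python3 -m pendant '[[0.3,[0,0,0],[0,0,8]],[0.3,[0,0,0],[0,0,0]]]'; python3 go.py .5152 -.3475 .021 105.5
```

```text
time_s: 12.0
ee_pos: [0.6356, 0.0647, 0.1837]
ee_rot: [[0.959, 0.283, -0.001], [0.283, -0.959, -0.0], [-0.001, -0.0, -1.0]]
ft_force: [-0.6, -0.3, -2.3]
gripper_width: 0.0323
turn z 0.9 shift cm [-22.62  36.5   16.27] tilt [-0.001 -0.    -1.   ] j7 -1.57 F [-0.6 -0.3 -2.3] t 12.0
```

```bash
python3 -m pendant '[[0.3,[-2,3.2,0],[0,0,0.9]],[0.3,[-2,3.2,0],[0,0,0]],[0.3,[-2,3.2,0],[0,0,0]],[0.3,[-2,3.2,0],[0,0,0]],[0.3,[-2,3.2,0],[0,0,0]],[0.3,[-2,3.2,0],[0,0,0]],[0.3,[-2,3.2,0],[0,0,0]],[0.3,[-2,3.2,0],[0,0,0]]]' >/dev/null;python3 -m pendant '[[0.3,[-2.2,3.6,0],[0,0,0]],[0.3,[-2.2,3.6,0],[0,0,0]],[0.3,[-2.2,3.6,0],[0,0,0]],[0.3,[0,0,3],[0,0,0]],[0.3,[0,0,3],[0,0,0]],[0.3,[0,0,3],[0,0,0]],[0.3,[0,0,0],[0,0,0]],[0.3,[0,0,0],[0,0,0]]]'; python3 go.py .5152 -.3475 .021 105.5
python3 - <<'E'
from h import *
S=cap('side','s3.png')
a=cv2.imread('pics/s3.png')[60:210,270:470]
cv2.imwrite('pics/v3.png',cv2.resize(a,(720,540),interpolation=cv2.INTER_CUBIC))
E
```

```text
time_s: 13.6
ee_pos: [0.5172, -0.3468, 0.0947]
ee_rot: [[0.962, 0.272, -0.001], [0.272, -0.962, 0.001], [-0.0, -0.001, -1.0]]
ft_force: [-0.1, -0.0, -0.7]
gripper_width: 0.0326
turn z 0.3 shift cm [-0.21  0.02  7.37] tilt [-0.001  0.001 -1.   ] j7 -0.85 F [-0.1 -0.  -0.7] t 13.6
```

View pics/v3.png

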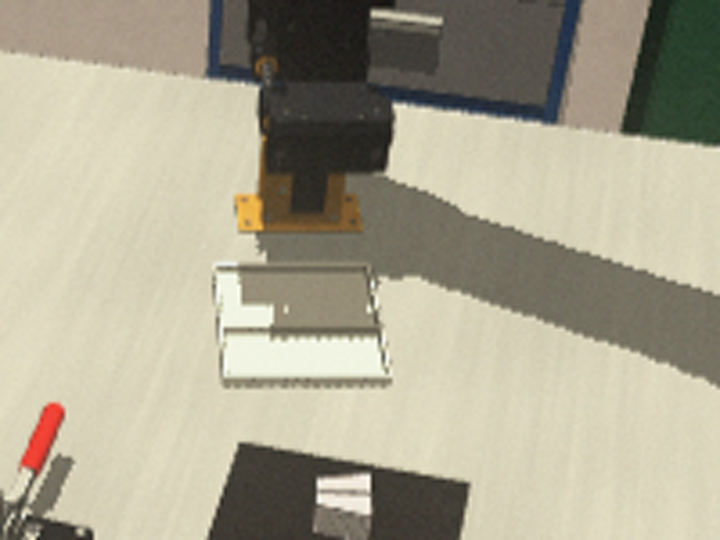

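The movement (foot plate at crop (298,213)) hangs level and parallel, above the far big bay. I lower and release.

```bash
python3 -m pendant '[[0.3,[-0.2,0,2.5],[0,0,0]],[0.3,[0,0,2],[0,0,0]],[0.3,[0,0,1.3],[0,0,0]],[0.3,[0,0,0.8],[0,0,0]],[0.3,[0,0,0.5],[0,0,0]],[0.3,[0,0,0.2],[0,0,0]],[0.3,[0,0,0],[0,0,0]],[0.3,[0,0,0],[0,0,0]]]'; python3 -m pendant '[[0.6,[0,0,0],[0,0,0]],[0.6,[0,0,0],[0,0,0]],[0.6,[0,0,0],[0,0,0]],[0.6,[0,0,0],[0,0,0]],[0.6,[0,0,-1.5],[0,0,0]],[0.6,[0,0,-3],[0,0,0]],[0.6,[0,0,-3],[0,0,0]],[0.6,[0,0,-3],[0,0,0]]]';python3 go.py .446 -.133 .03 9
```

```text
time_s: 14.45
ee_pos: [0.5157, -0.3478, 0.0221]
ee_rot: [[0.963, 0.27, 0.001], [0.27, -0.963, -0.001], [0.001, 0.001, -1.0]]
ft_force: [-0.6, -0.3, -1.8]
gripper_width: 0.0324
time_s: 15.25
ee_pos: [0.5155, -0.3475, 0.1289]
ee_rot: [[0.963, 0.27, 0.001], [0.27, -0.963, -0.0], [0.001, 0.001, -1.0]]
ft_force: [-0.4, -0.1, 0.5]
gripper_width: 0.0521
turn z -83.3 shift cm [22.27 -3.51  9.89] tilt [ 0.001 -0.    -1.   ] j7 -0.84 F [-0.4 -0.1  0.5] t 15.25
```

```bash
python3 -m pendant '[[0.6,[0,0,-3],[0,0,-8.4]],[0.6,[0,0,-2],[0,0,-8.4]],[0.65,[0,0,0],[0,0,-8.4]],[0.65,[0,0,0],[0,0,-8.4]],[0.65,[0,0,0],[0,0,-8.4]],[0.65,[0,0,0],[0,0,-8.4]],[0.65,[0,0,0],[0,0,-8.4]],[0.65,[0,0,0],[0,0,-8.4]]]' >/dev/null;python3 -m pendant '[[0.65,[0,0,0],[0,0,-8.4]],[0.65,[0,0,0],[0,0,-7.7]],[0.65,[3.7,-0.6,0],[0,0,0]],[0.65,[3.7,-0.6,0],[0,0,0]],[0.65,[3.7,-0.6,0],[0,0,0]],[0.65,[3.7,-0.6,0],[0,0,0]],[0.65,[3.7,-0.6,0],[0,0,0]],[0.65,[3.7,-0.6,0],[0,0,0]]]'>/dev/null;python3 -m pendant '[[0.65,[0,0,4],[0,0,0]],[0.65,[0,0,4],[0,0,0]],[0.65,[0,0,2],[0,0,0]],[0.65,[0,0,0],[0,0,0]]]';python3 go.py .446 -.133 .005 9
python3 - <<'E'
from h import *
S=cap('side','s4.png');T=cap('top','t4.png')
a=cv2.imread('pics/s4.png')[120:260,310:450];b=cv2.imread('pics/t4.png')[200:300,300:400]
b=cv2.imread('pics/s4.png')[80:180,310:410]
cv2.imwrite('pics/v4.png',np.hstack([cv2.resize(i,(400,400),interpolation=cv2.INTER_CUBIC) for i in(a,b)]))
E
```

```text
time_s: 17.25
ee_pos: [0.4436, -0.1334, 0.075]
ee_rot: [[-0.156, 0.988, -0.004], [0.988, 0.156, 0.001], [0.002, -0.003, -1.0]]
ft_force: [-0.5, -0.2, 1.2]
gripper_width: 0.0568
turn z -0.0 shift cm [-0.    0.24  7.  ] tilt [-0.004  0.001 -1.   ] j7 0.26 F [-0.5 -0.2  1.2] t 17.25
```

View pics/v4.png

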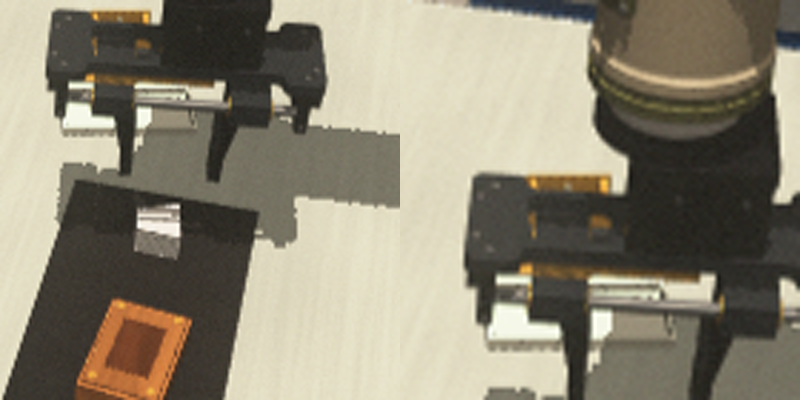

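```bash
python3 - <<'E'
from h import *
S=cap('side');s=manip.state();p=np.array(s['ee_pos']);print(p)
f=lambda q:np.round((proj(S,q)-[310,120])*400/140)
print('tcp',f(p),'tips',[f(p+np.array(s['ee_rot'])[:,1]*d) for d in(-.03,.03)])
for q in([.446,-.133,.16],[.448,-.131,.16],[.45,-.131,.14]):
  print([f(w).tolist() for w in pose(M['wedge_weight'],q)])
E
```

```text
[ 0.44625254 -0.13411716  0.07822473]
tcp [166. 163.] tips [array([206., 166.]), array([126., 160.])]
[[178.0, 226.0], [178.0, 259.0], [134.0, 229.0], [134.0, 248.0], [181.0, 202.0], [181.0, 235.0], [137.0, 206.0], [137.0, 225.0]]
[[175.0, 227.0], [175.0, 260.0], [131.0, 230.0], [131.0, 249.0], [178.0, 203.0], [178.0, 236.0], [134.0, 207.0], [134.0, 226.0]]
[[173.0, 227.0], [172.0, 260.0], [129.0, 230.0], [128.0, 249.0], [176.0, 203.0], [175.0, 236.0], [132.0, 206.0], [131.0, 225.0]]
```

```bash
python3 -m pendant '[[0.65,[0.1,0,2.5],[0,0,0]],[0.65,[0,0,2.2],[0,0,0]],[0.65,[0,0,1.6],[0,0,0]],[0.65,[0,0,0.9],[0,0,0]],[0.65,[0,0,0],[0,0,0]],[0.3,[0,0,0],[0,0,0]],[0.3,[0,0,0],[0,0,0]],[0.3,[0,0,0],[0,0,0]]]' 20;python3 -m pendant '[[0.3,[0,0,0],[0,0,0]],[0.3,[0,0,0],[0,0,0]],[0.3,[0,0,-1.5],[0,0,0]],[0.3,[0,0,-3],[0,0,0]],[0.3,[0,0,-4],[0,0,0]],[0.3,[0,0,-4],[0,0,0]],[0.3,[0,0,0],[0,0,0]]]'; python3 - <<'E'
import numpy as np
q=[.4705,.313];a=np.radians(-7.5)
for n,x in(('big',-.028),('small',.059)):print(n,q[0]+x*np.cos(a),q[1]+x*np.sin(a))
E
python3 go.py .5290 .3053 .01 -7.5
```

```text
time_s: 18.2
ee_pos: [0.4456, -0.1331, 0.0053]
ee_rot: [[-0.156, 0.988, 0.001], [0.988, 0.156, -0.001], [-0.001, 0.001, -1.0]]
ft_force: [-0.6, -0.3, -0.1]
gripper_width: 0.0406
time_s: 18.9
ee_pos: [0.4479, -0.1335, 0.1344]
ee_rot: [[-0.156, 0.988, 0.007], [0.988, 0.156, -0.003], [-0.004, 0.007, -1.0]]
ft_force: [0.0, 0.4, -0.9]
gripper_width: 0.0337
big 0.4427395438815333 0.31665473338216144
small 0.5289952468210548 0.30529895465901696
turn z 16.5 shift cm [44.56  2.31 12.44] tilt [ 0.007 -0.003 -1.   ] j7 0.3 F [ 0.   0.4 -0.9] t 18.9
```

```bash
python3 -m pendant '[[0.3,[0,0,0],[0,0,-8.2]],[0.3,[0,0,0],[0,0,-8.2]],[0.3,[0,0,0],[0,0,-8.2]],[0.3,[0,0,0],[0,0,-8.2]],[0.3,[0,0,0],[0,0,-8.2]],[0.3,[0,0,0],[0,0,-8.2]],[0.3,[0,0,0],[0,0,-8.2]],[0.3,[0,0,0],[0,0,-8.2]]]' >/dev/null;python3 -m pendant '[[0.3,[0,0,0],[0,0,-7.9]],[0.3,[0,0,0],[0,0,0]]]';python3 go.py .5290 .3053 .01 82.5
```

```text
time_s: 19.9
ee_pos: [0.4447, -0.1328, 0.1289]
ee_rot: [[-0.992, 0.129, -0.001], [0.129, 0.992, 0.0], [0.001, 0.0, -1.0]]
ft_force: [0.5, -0.5, -0.3]
gripper_width: 0.0338
turn z 0.1 shift cm [-2.64 44.53 11.89] tilt [-0.001  0.    -1.   ] j7 1.58 F [ 0.5 -0.5 -0.3] t 19.9
```

```bash
python3 -m pendant '[[0.3,[-0.2,3.6,0],[0,0,0]],[0.3,[-0.2,3.6,0],[0,0,0]],[0.3,[-0.2,3.6,0],[0,0,0]],[0.3,[-0.2,3.6,0],[0,0,0]],[0.3,[-0.2,3.6,0],[0,0,0]],[0.3,[-0.2,3.6,0],[0,0,0]],[0.3,[-0.2,3.6,0],[0,0,0]],[0.3,[-0.2,3.6,0],[0,0,0]]]' >/dev/null;python3 -m pendant '[[0.3,[-0.3,3.9,0],[0,0,0]],[0.3,[-0.2,3.9,0],[0,0,0]],[0.3,[-0.3,3.9,0],[0,0,0]],[0.3,[-0.2,3.9,0],[0,0,0]],[0.3,[0,0,4],[0,0,0]],[0.3,[0,0,3],[0,0,0]],[0.3,[0,0,0],[0,0,0]],[0.3,[0,0,0],[0,0,0]]]'; python3 go.py .5290 .3053 .009 82.5
python3 - <<'E'
from h import *
S=cap('side','s5.png')
a=cv2.imread('pics/s5.png')[250:420,200:400]
cv2.imwrite('pics/v5.png',cv2.resize(a,(640,544),interpolation=cv2.INTER_CUBIC))
E
```

```text
time_s: 21.5
ee_pos: [0.5289, 0.3039, 0.0596]
ee_rot: [[-0.991, 0.134, -0.001], [0.134, 0.991, -0.0], [0.001, -0.0, -1.0]]
ft_force: [0.3, 0.6, -0.3]
gripper_width: 0.0339
turn z -0.2 shift cm [0.01 0.14 5.06] tilt [-0.001 -0.    -1.   ] j7 0.53 F [ 0.3  0.6 -0.3] t 21.5
```

View pics/v5.png

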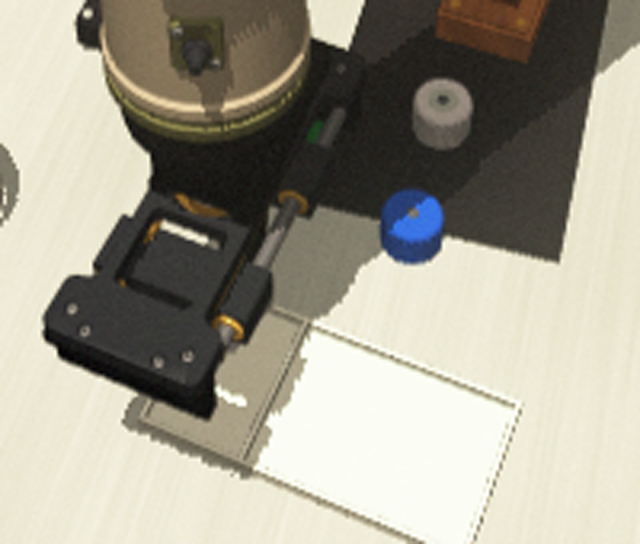

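The gripper stands over the small bay (crop about (220,400)). I lower and release.

```bash
python3 -m pendant '[[0.3,[0,0.1,1.8],[0,0,0]],[0.3,[0,0,1.5],[0,0,0]],[0.3,[0,0,1],[0,0,0]],[0.3,[0,0,0.5],[0,0,0]],[0.3,[0,0,0.2],[0,0,0]],[0.3,[0,0,0],[0,0,0]],[0.3,[0,0,0],[0,0,0]]]'; python3 -m pendant '[[0.52,[0,0,0],[0,0,0]],[0.52,[0,0,0],[0,0,0]],[0.52,[0,0,0],[0,0,0]],[0.52,[0,0,0],[0,0,0]],[0.55,[0,0,-1.5],[0,0,0]],[0.6,[0,0,-3],[0,0,0]],[0.6,[0,0,-4],[0,0,0]],[0.6,[0,0,-4],[0,0,0]]]';python3 go.py .455 .1155 .005 15.5
```

```text
time_s: 22.25
ee_pos: [0.5295, 0.3051, 0.0099]
ee_rot: [[-0.991, 0.131, 0.001], [0.131, 0.991, 0.0], [-0.001, 0.0, -1.0]]
ft_force: [0.5, -0.5, 0.1]
gripper_width: 0.0338
time_s: 23.05
ee_pos: [0.5288, 0.305, 0.1368]
ee_rot: [[-0.991, 0.131, -0.0], [0.131, 0.991, 0.0], [0.0, 0.0, -1.0]]
ft_force: [0.0, 0.1, 0.1]
gripper_width: 0.0517
turn z 67.0 shift cm [-16.29 -12.18  13.18] tilt [-0.  0. -1.] j7 0.57 F [0.  0.1 0.1] t 23.05
```

```bash
python3 -m pendant '[[0.6,[0,0,0],[0,0,8.4]],[0.6,[0,0,0],[0,0,8.4]],[0.6,[0,0,0],[0,0,8.4]],[0.6,[0,0,0],[0,0,8.4]],[0.6,[0,0,0],[0,0,8.4]],[0.6,[0,0,0],[0,0,8.4]],[0.6,[0,0,0],[0,0,8.3]],[0.6,[0,0,0],[0,0,8.3]]]' >/dev/null;python3 -m pendant '[[0.6,[-3.2,-2.4,0],[0,0,0]],[0.6,[-3.2,-2.4,0],[0,0,0]],[0.6,[-3.3,-2.4,0],[0,0,0]],[0.6,[-3.3,-2.5,0],[0,0,0]],[0.6,[-3.3,-2.5,0],[0,0,0]],[0.6,[0,0,4],[0,0,0]],[0.6,[0,0,3],[0,0,0]],[0.6,[0,0,0],[0,0,0]]]';python3 -m pendant '[[0.6,[0,0,0],[0,0,0]]]';python3 go.py .455 .1155 .005 15.5
```

```text
time_s: 24.65
ee_pos: [0.4528, 0.1146, 0.0625]
ee_rot: [[-0.267, 0.964, -0.005], [0.964, 0.267, -0.001], [0.0, -0.005, -1.0]]
ft_force: [0.0, -0.5, 0.2]
gripper_width: 0.0523
time_s: 24.75
ee_pos: [0.4552, 0.1159, 0.0656]
ee_rot: [[-0.268, 0.964, 0.0], [0.964, 0.268, 0.0], [0.0, 0.0, -1.0]]
ft_force: [0.3, -0.6, 0.4]
gripper_width: 0.0523
turn z 0.0 shift cm [-0.03 -0.03  6.06] tilt [ 0.  0. -1.] j7 -0.19 F [ 0.3 -0.6  0.4] t 24.75
```

```bash
python3 -m pendant '[[0.6,[0,0,2.2],[0,0,0]],[0.6,[0,0,1.8],[0,0,0]],[0.6,[0,0,1.2],[0,0,0]],[0.6,[0,0,0.8],[0,0,0]],[0.6,[0,0,0],[0,0,0]],[0.3,[0,0,0],[0,0,0]],[0.3,[0,0,0],[0,0,0]],[0.3,[0,0,0],[0,0,0]]]' 20;python3 -m pendant '[[0.3,[0,0,0],[0,0,0]],[0.3,[0,0,0],[0,0,0]],[0.3,[0,0,-1.5],[0,0,0]],[0.3,[0,0,-3],[0,0,0]],[0.3,[0,0,-4],[0,0,0]],[0.3,[0,0,-4],[0,0,0]],[0.3,[0,0,-1],[0,0,0]]]';python3 go.py .4981 -.2858 .009 15.5
```

```text
time_s: 25.55
ee_pos: [0.4555, 0.1153, 0.005]
ee_rot: [[-0.267, 0.964, 0.001], [0.964, 0.267, 0.0], [-0.0, 0.001, -1.0]]
ft_force: [0.0, -0.4, 0.2]
gripper_width: 0.0357
time_s: 26.25
ee_pos: [0.4569, 0.116, 0.1434]
ee_rot: [[-0.267, 0.964, 0.006], [0.964, 0.267, 0.001], [-0.001, 0.006, -1.0]]
ft_force: [0.6, 0.3, -1.1]
gripper_width: 0.0333
turn z -0.0 shift cm [-39.81  -6.77  13.44] tilt [ 0.006  0.001 -1.   ] j7 -0.13 F [ 0.6  0.3 -1.1] t 26.25
```

```bash
python3 -m pendant '[[0.3,[-3.6,-0.6,0],[0,0,0]],[0.3,[-3.6,-0.6,0],[0,0,0]],[0.3,[-3.6,-0.6,0],[0,0,0]],[0.3,[-3.6,-0.6,0],[0,0,0]],[0.3,[-3.6,-0.6,0],[0,0,0]],[0.3,[-3.6,-0.6,0],[0,0,0]],[0.3,[-3.6,-0.6,0],[0,0,0]],[0.3,[-3.6,-0.6,0],[0,0,0]]]' >/dev/null;python3 -m pendant '[[0.3,[-3.7,-0.6,0],[0,0,0]],[0.3,[-3.7,-0.6,0],[0,0,0]],[0.3,[-3.6,-0.6,0],[0,0,0]],[0.3,[0,0,4],[0,0,0]],[0.3,[0,0,3],[0,0,0]],[0.3,[0,0,0],[0,0,0]],[0.3,[0,0,0],[0,0,0]]]'; python3 go.py .4981 -.2858 .009 15.5
python3 - <<'E'
from h import *
S=cap('side','s6.png')
a=cv2.imread('pics/s6.png')[90:210,270:430]
cv2.imwrite('pics/v6.png',cv2.resize(a,(720,540),interpolation=cv2.INTER_CUBIC))
E
```

```text
time_s: 27.75
ee_pos: [0.4974, -0.2855, 0.0694]
ee_rot: [[-0.267, 0.964, -0.001], [0.964, 0.267, 0.001], [0.001, -0.001, -1.0]]
ft_force: [-0.5, -0.2, 0.3]
gripper_width: 0.0332
turn z -0.0 shift cm [-0.04  0.06  6.04] tilt [-0.001  0.001 -1.   ] j7 0.62 F [-0.5 -0.2  0.3] t 27.75
```

View pics/v6.png

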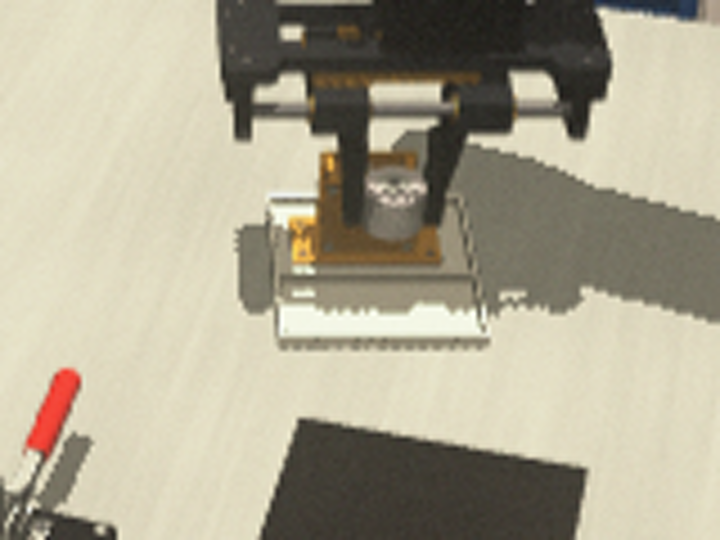

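Round weight held over the small bay, and the movement sits flat in the big bay (crop (365,210)). Lowering.

```bash
python3 -m pendant '[[0.3,[0,0,2.2],[0,0,0]],[0.3,[0,0,1.7],[0,0,0]],[0.3,[0,0,1.2],[0,0,0]],[0.3,[0,0,0.6],[0,0,0]],[0.3,[0,0,0.3],[0,0,0]],[0.3,[0,0,0],[0,0,0]],[0.3,[0,0,0],[0,0,0]]]'; python3 -m pendant '[[0.55,[0,0,0],[0,0,0]],[0.55,[0,0,0],[0,0,0]],[0.55,[0,0,0],[0,0,0]],[0.55,[0,0,0],[0,0,0]],[0.55,[0,0,-1.5],[0,0,0]],[0.9,[0,0,-3],[0,0,0]],[1,[0,0,-4],[0,0,0]],[1,[0,0,-4],[0,0,0]]]';python3 go.py .4382 .0055 .01 -6
```

```text
time_s: 28.5
ee_pos: [0.4981, -0.2861, 0.0102]
ee_rot: [[-0.267, 0.964, 0.001], [0.964, 0.267, -0.001], [-0.001, 0.001, -1.0]]
ft_force: [0.3, -0.0, -0.6]
gripper_width: 0.033
time_s: 29.3
ee_pos: [0.4974, -0.2857, 0.1369]
ee_rot: [[-0.267, 0.964, 0.0], [0.964, 0.267, 0.0], [-0.0, 0.0, -1.0]]
ft_force: [1.3, -0.5, -0.4]
gripper_width: 0.0639
turn z 21.5 shift cm [28.34 -8.93 12.69] tilt [ 0.  0. -1.] j7 0.64 F [ 1.3 -0.5 -0.4] t 29.3
```

```bash
python3 -m pendant '[[1,[0,0,0],[0,0,7]],[1,[0,0,0],[0,0,7]],[1,[0,0,0],[0,0,7]],[1,[3.5,-1.1,0],[0,0,0]],[1,[3.5,-1.1,0],[0,0,0]],[1,[3.5,-1.1,0],[0,0,0]],[1,[3.5,-1.1,0],[0,0,0]],[1,[3.5,-1.1,0],[0,0,0]]]' >/dev/null;python3 -m pendant '[[1,[3.6,-1.1,0],[0,0,0]],[1,[3.6,-1.1,0],[0,0,0]],[1,[3.6,-1.1,0],[0,0,0]],[1,[0,0,4],[0,0,0]],[1,[0,0,3],[0,0,0]],[1,[0,0,0],[0,0,0]],[1,[0,0,0],[0,0,0]]]'; python3 go.py .4382 .0055 .01 -5.5
```

```text
time_s: 30.8
ee_pos: [0.4376, 0.0043, 0.0656]
ee_rot: [[0.096, 0.995, 0.0], [0.995, -0.096, 0.0], [0.0, 0.0, -1.0]]
ft_force: [-0.2, 0.7, 0.9]
gripper_width: 0.0869
turn z -0.0 shift cm [0.13 0.05 5.56] tilt [ 0.  0. -1.] j7 -0.27 F [-0.2  0.7  0.9] t 30.8
```

```bash
python3 -m pendant '[[1,[0.1,0,2],[0,0,0]],[1,[0,0,1.7],[0,0,0]],[1,[0,0,1.2],[0,0,0]],[1,[0,0,0.6],[0,0,0]],[1,[0,0,0],[0,0,0]],[0.6,[0,0,0],[0,0,0]],[0.6,[0,0,0],[0,0,0]],[0.6,[0,0,0],[0,0,0]]]' 25;python3 -m pendant '[[0.6,[0,0,0],[0,0,0]],[0.6,[0,0,0],[0,0,0]],[0.6,[0,0,-1.5],[0,0,0]],[0.6,[0,0,-3],[0,0,0]],[0.6,[0,0,-4],[0,0,0]],[0.6,[0,0,-4],[0,0,0]],[0.6,[0,0,-1],[0,0,0]]]';python3 go.py .4427 .3167 .014 82.5
```

```text
time_s: 31.6
ee_pos: [0.4378, 0.0052, 0.01]
ee_rot: [[0.097, 0.995, 0.001], [0.995, -0.097, -0.0], [-0.0, 0.001, -1.0]]
ft_force: [-0.4, -0.4, -0.2]
gripper_width: 0.0705
time_s: 32.3
ee_pos: [0.4393, 0.0054, 0.1484]
ee_rot: [[0.096, 0.995, 0.006], [0.995, -0.096, -0.001], [-0.0, 0.006, -1.0]]
ft_force: [1.1, 0.3, -1.6]
gripper_width: 0.0598
turn z -88.0 shift cm [ 3.73 30.9  13.44] tilt [ 0.006 -0.001 -1.   ] j7 -0.21 F [ 1.1  0.3 -1.6] t 32.3
```

```bash
python3 -m pendant '[[0.6,[0,0,0],[0,0,-8]],[0.6,[0,0,0],[0,0,-8]],[0.6,[0,0,0],[0,0,-8]],[0.6,[0,0,0],[0,0,-8]],[0.6,[0,0,0],[0,0,-8]],[0.6,[0,0,0],[0,0,-8]],[0.6,[0,0,0],[0,0,-8]],[0.6,[0,0,0],[0,0,-8]]]' >/dev/null;python3 -m pendant '[[0.6,[0,0,0],[0,0,-8]],[0.6,[0,0,0],[0,0,-8]],[0.6,[0,0,0],[0,0,-8]],[0.6,[0.4,3.4,0],[0,0,0]],[0.6,[0.4,3.4,0],[0,0,0]],[0.6,[0.4,3.4,0],[0,0,0]],[0.6,[0.4,3.4,0],[0,0,0]],[0.6,[0.4,3.4,0],[0,0,0]]]'>/dev/null;python3 -m pendant '[[0.6,[0.4,3.5,0],[0,0,0]],[0.6,[0.4,3.5,0],[0,0,0]],[0.6,[0.4,3.5,0],[0,0,0]],[0.6,[0.4,3.4,0],[0,0,0]],[0.6,[0,0,3],[0,0,0]],[0.6,[0,0,3],[0,0,0]],[0.6,[0,0,0],[0,0,0]],[0.6,[0,0,0],[0,0,0]]]'; python3 go.py .4427 .3167 .014 82.5
python3 - <<'E'
from h import *
S=cap('side','s7.png')
a=cv2.imread('pics/s7.png')[250:420,220:420]
cv2.imwrite('pics/v7.png',cv2.resize(a,(640,544),interpolation=cv2.INTER_CUBIC))
E
```

```text
time_s: 34.7
ee_pos: [0.4418, 0.3161, 0.0843]
ee_rot: [[-0.991, 0.131, -0.001], [0.131, 0.991, -0.0], [0.001, -0.001, -1.0]]
ft_force: [0.5, -0.2, -0.6]
gripper_width: 0.0592
turn z -0.0 shift cm [-0.08  0.07  7.03] tilt [-0.001 -0.    -1.   ] j7 0.53 F [ 0.5 -0.2 -0.6] t 34.7
```

View pics/v7.png

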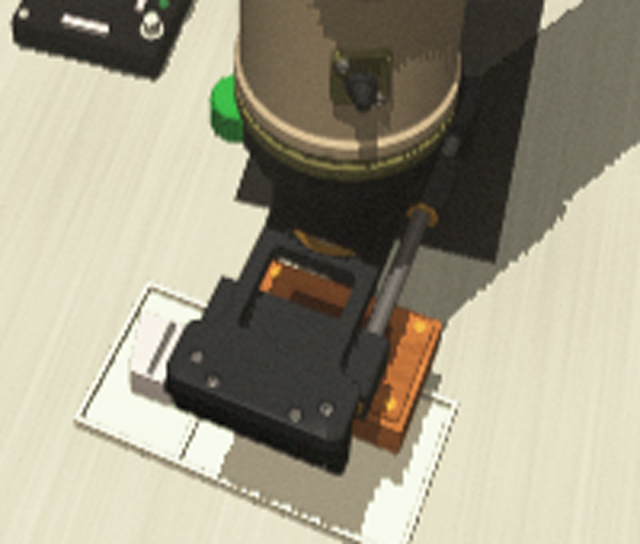

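Wedge stands in the small bay (crop (155,350)), and the oak block is level and parallel over the big bay. Lowering.

```bash
python3 -m pendant '[[0.6,[-0.1,0,2.5],[0,0,0]],[0.6,[0,0,2],[0,0,0]],[0.6,[0,0,1.2],[0,0,0]],[0.6,[0,0,0.7],[0,0,0]],[0.6,[0,0,0.4],[0,0,0]],[0.6,[0,0,0.2],[0,0,0]],[0.6,[0,0,0],[0,0,0]],[0.6,[0,0,0],[0,0,0]]]'; python3 -m pendant '[[0.85,[0,0,0],[0,0,0]],[0.85,[0,0,0],[0,0,0]],[0.85,[0,0,0],[0,0,0]],[0.85,[0,0,0],[0,0,0]],[0.85,[0,0,-1.5],[0,0,0]],[0.85,[0,0,-3],[0,0,0]],[0.85,[0,0,-4],[0,0,0]],[0.85,[0,0,-4],[0,0,0]]]';python3 -m pendant '[[0.85,[0,-4,-3],[0,0,0]],[0.85,[0,-4,-3],[0,0,0]],[0.85,[0,-4,-2],[0,0,0]],[0.85,[0,-4,0],[0,0,0]],[0.85,[0,-4,0],[0,0,0]],[0.85,[0,-4,0],[0,0,0]],[0.85,[0,-4,0],[0,0,0]],[0.85,[0,-3,0],[0,0,0]]]'
cat > fin.py <<'E'
from h import *
T,S=cap('top','t8.png'),cap('side','s8.png')
tr=dict(long=(.4705,.313,-.131),square=(.508,-.3215,.272))
for l,t,off,a in(('oak_base','long',(-.028,0),0),('wedge_weight','long',(.059,0),1.57),('movement','square',(0,-.027),0),('round_weight','square',(0,.037),0)):
    q=tr[t];w=pose([[off[0]*1e3,off[1]*1e3,3]],q)[0]
    for n,c in(('top',T),('side',S)):
        for m in manip.masks_of(c,l):
            if np.hypot(*(m['position']-proj(c,w+[0,0,.012])))<15:
                best=max((fit([(c,m['mask'].astype(np.float32))],M[l],[w[0],w[1],q[2]+b],.003) for b in((a,) if l!='wedge_weight' else (a,-a))),key=lambda r:r[1])
                p=best[0];d=p[:2]-q[:2];print(l,n,round(m['p'],2),'in tray mm',np.round(1e3*np.array([d@[np.cos(q[2]),np.sin(q[2])],d@[-np.sin(q[2]),np.cos(q[2])]]),1),'yaw',round(np.degrees(p[2]-q[2]),1),'iou',round(best[1],2));break
a=cv2.imread('pics/s8.png')[110:420,130:440]
cv2.imwrite('pics/v8.png',cv2.resize(a,(600,600),interpolation=cv2.INTER_CUBIC))
E
python3 fin.py
```

```text
time_s: 35.55
ee_pos: [0.4435, 0.3164, 0.015]
ee_rot: [[-0.991, 0.131, 0.001], [0.131, 0.991, 0.0], [-0.001, 0.0, -1.0]]
ft_force: [-0.5, -0.2, -0.8]
gripper_width: 0.0599
time_s: 36.35
ee_pos: [0.4428, 0.3163, 0.1418]
ee_rot: [[-0.991, 0.131, -0.0], [0.131, 0.991, 0.0], [0.0, 0.0, -1.0]]
ft_force: [0.5, 0.1, 0.3]
gripper_width: 0.0738
time_s: 37.15
ee_pos: [0.4019, 0.0069, 0.2206]
ee_rot: [[-0.991, 0.132, 0.001], [0.132, 0.991, -0.0], [-0.002, -0.0, -1.0]]
ft_force: [0.2, 0.6, -0.2]
gripper_width: 0.0736
oak_base top 0.74 in tray mm [-27.9  -3.4] yaw -0.1 iou 0.88
oak_base side 0.97 in tray mm [-28.8  -0.1] yaw -1.1 iou 0.95
wedge_weight top 0.53 in tray mm [57.9 -3. ] yaw 90.4 iou 0.75
wedge_weight side 0.65 in tray mm [58.6  1.7] yaw 93.1 iou 0.92
movement side 0.8 in tray mm [  4.2 -26.7] yaw 2.3 iou 0.68
round_weight top 0.72 in tray mm [-0.6 36.3] yaw 1.7 iou 0.93
```

View pics/v8.png

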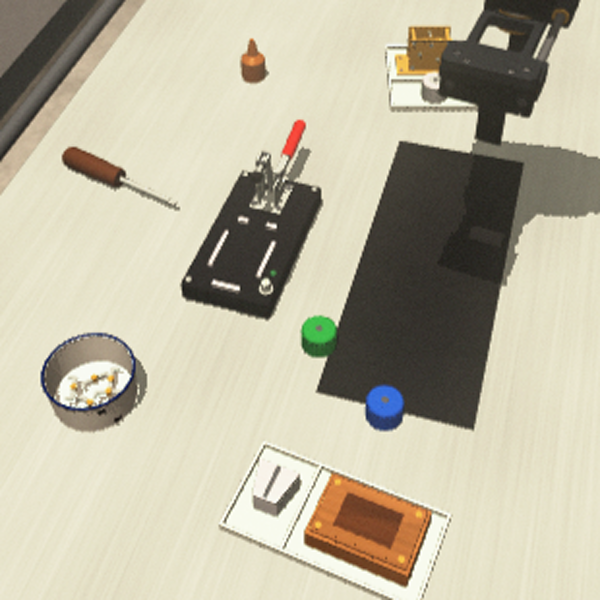

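All four parts are in their bays, the clamp handle is open, the tin is unmoved, and the robot is clear at z = 0.22 m. Handing in.

```bash
python3 - <<'E'
from h import *
print(manip.state()['time_s'],manip.sign_off())
E
```

```text
the job is handed in; nothing more can be done
37.65 None
```

The job is handed in at 37.7 s. I threw the clamp open with the movement still in its nest. The oak block and wedge are in the long tray's big and small bays, and the movement and the silver round weight are in the square tray's.

**Positions:** the last fits put the four parts within about 5 mm of their bay centres, inside the limits. The two cameras differed by 3–5 mm on the oak block and wedge. The movement was fitted from the side picture only, with a poor match because the arm partly hid it, and the round weight from the top picture only.

**Other checks:**
- **Clamp handle:** it read about 1.35 rad from the picture taken just after I opened it, and it still looks open in the final picture.
- **Flatness:** I judged it by eye, not by measurement.
- **Tin and look-alikes:** in the final picture the tin and the blue and green look-alikes look undisturbed, but I did not re-measure them.

No check failed.

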